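# Start a scan on the bench spectrometer

### The job

Start a scan on the bench spectrometer by pressing and pushing alone, in this order: first switch on the lamp supply by pressing the raised end of its rocker all the way over, then push the spectrometer's open lid down until it is fully shut, and then press the round key on the loose control pad fully down and let it go. Do not press the pad's square key or bar key, and do not pick up, shove or knock over the pad or the two small vials, the small jar or the cuvette box that stand among the devices; finish with the hand clear of everything.

Things in the scene. Friction and masses are not known exactly. Their poses are not given: they have to be found in the camera images.
- rocker (a joint): Grey paddle rocker switch, 60 mm long, 34 mm wide, 8 mm thick, on the lamp supply (a white box 150 x 150 mm, 70 mm high, fixed to the bench, with a black 46 x 76 mm bezel whose top is 76 mm above the bench). Joint value: 0 = off (as it starts; the end towards +y of the supply stands raised by 0.24 rad), 0.48 = on (that end fully down, sloping 0.24 rad the other way). It has no spring and stays where it is left; pressing within 10 to 28 mm of the pivot takes about 1 to 3 N.
- rocker_pivot (a point): Point on the rocker's mid line, at the level of its upper face when level (94 mm above the bench), right above its pivot axis. Its axes are those of the fixed supply: z up, y along the rocker's length towards the end that is raised when off; the rocker turns about the x axis. When off the tip of the raised end is about 7 mm above this point and when on about 7 mm below it, still 9 mm above the bezel. The middle of the supply box lies 30 mm along +x from here.
- lid (a joint): White lid of the spectrometer's sample compartment, 160 mm from hinge to front edge, 170 mm wide, 8 mm thick, with a small grey lip (60 mm wide, reaching 11 mm farther) at the middle of its front edge. Joint value: 0 = shut, lying level; it starts open by 0.45 to 0.9 rad (limit 1.2). A stiff hinge: it stays at any angle; pushing down near the front edge takes about 1 to 2 N.
- lid_hinge (a point): Middle of the lid's hinge axis, on the underside of the lid at the far rim of the compartment, 90.5 mm above the bench. Axes are those of the fixed spectrometer: z up, y along the hinge, -x towards the lid's front edge (when shut the lid spans 160 mm to -x, its upper face 8 mm above this point). Behind it (+x) lies the optics housing, 94 mm high and 100 mm deep, 170 mm wide.
- lid_front (a point): Middle of the lid's front edge on its upper, outer face; it moves with the lid, and its axes turn with it (at joint value 0 they are those of lid_hinge).
- round_key (a joint): Round black key on the control pad, 36 mm across. Joint value: 0 = up, 0.006 (m) = fully down; spring-loaded, 1.5 N to start and 5 N fully down; springs back up when let go.
- round_key_top (a point): Centre of the top face of the round key, 50 mm above the bench when up.
- square_key (a joint): Square black key, 34 mm wide, at the other end of the pad, same travel and spring as the round key. To be left alone.
- bar_key (a joint): Bar-shaped black key, 40 x 14 mm, at the middle of the pad, same travel and spring. To be left alone.
- pad: Loose white control pad, 110 mm (x) by 190 mm (y), its top 36 mm above the bench, about 0.7 kg, on rubber feet. Origin at the centre of its underside, z up; the round key's centre is at y = +58 mm, the bar key at y = 0, the square key at y = -58 mm; all keys stand 14 mm above the top.
- vial: Loose amber vial with white cap, 28 mm across, 50 mm high, standing on the supply box at the corner behind the rocker. Origin at the centre of its underside.
- vial_left: Loose amber vial with black cap, 30 mm across, 55 mm high, between two of the devices at left. Origin at the centre of its underside.
- jar_right: Loose small white jar, 34 mm across, 50 mm high, between two of the devices at right. Origin at the centre of its underside.
- cuvette_box: Loose small grey box, 40 x 70 mm, 25 mm high, standing on the optics housing behind the lid. Origin at the centre of its underside.
Mind the look-alikes: they are no part of the job. Leave any yellow look-alike of the pad alone.

How it is judged:
By the outcome, as a careful person would: the job done as asked, in the order asked, and still so for the second after the job is handed in, with the robot touching nothing.
It also fails if it takes over 61 s, if anything falls off the work surface, if the arm or the gripper's body presses on something with over 40 N, if the wrist force passes 120 N, or if a joint passes its speed limit or range.

### The arm

A 6-joint arm with a two-finger parallel gripper is mounted at the origin on the work surface. World frame = base frame: x ahead of the robot, y to its left, z up, the work surface at z = 0. Lengths are in mm, angles in rad, forces in N, time in s.
With the tool pointing down it reaches from about 250 to 775 mm from the base axis. Payload 4 kg.
Tool frame: the origin (TCP) lies at the very end of the fingers, on their centre line; the grasp point (between the pads) lies 19 mm behind it; z points along the fingers, y is the line along which they close (so a half turn about z gives the same grasp; the last joint's range is limited). The gripper opens to 85 mm and grips with 20 to 120 N. Pads are 22 mm wide; open, the fingers measure 114 mm over their backs; the gripper's body (76 mm by 85 mm) begins 54 mm behind the grasp point. The pads swing forward as they close: fully open they stand 13 mm farther back than shut.
Start: joints at [1.045, 0.087, 1.371, -0, 1.684, -0.103], TCP at [225.684, 501.582, 231.341] pointing down, gripper open.
Joint ranges: [-3.1, 3.1], [-0.76, 2.03], [0.27, 2.55], [-1.08, 4.22], [0.17, 2.65], [-2.57, 2.57]. Speed limits (rad/s): [2.79, 2.79, 3.14, 3.14, 3.14, 3.14].

### API

Orientations are given as a rotation vector (axis times angle).
In Python, from plant import get_state, eyes, order gives the robot as it stands.
- The arm moves only by the tool jog_arm, never from a script. Its argument "commands" is a list of rows, each a list of 6 numbers: the shift along the tool's x, y, z in m, then the turn, a rotation vector about the tool's x, y, z in degrees. In form: [[dx, dy, dz, ax, ay, az], ...]. A call has exactly 10 rows; each row shifts and turns the commanded pose from where the row before left it, along the tool's axes as they then stand; what a row does not reach is not made up. A row lasts 1/8 s, in which the tool goes at most 62.5 mm and 10.7 degrees, less where a joint would pass 70% of its speed; a pose out of reach is approached as far as the arm can. A call is refused whole if a number of a shift passes 0.0625 or a number of a turn 10.7, either way. A call with a gripper value outside its range is refused whole. "hand" is the finger opening in m, from 0 to 0.0854, set as the call begins (left out, the last holds). The fingers move at their own pace and stop on an object; "grip_force" is the grip in N (left out, the last holds). Time passes only in rows, so rows that do not move let the fingers close, or fill a call up. It gives the time, the measured TCP pose, the force and the opening at its end, in the units of the state.
- get_state(): the state, without advancing time (a new reading comes with each control period).
- eyes.camera(name): name is "scene" or "top"; returns a dict with "color" (384x512x3 uint8, blue, green, red), "camera_matrix" (3x3 intrinsics, pixels), "T" (4x4, takes a point from camera to world coordinates). Camera axes: x right, y down, z forward; pixel columns grow to the right and rows downward; lengths in mm; the calibration is good to about 2 mm. A picture is of the moment at which its call begins. There is no depth.
- order.sign_off(): hands the job in, once; it reports no verdict.
The state is a dict: "time_s": time; "joints": joint angles; "qvel": joint speeds; "joint_efforts": joint torques, N m; "ee_pos": TCP position; "eef_rot": TCP orientation; "contact_force": force on the tool from outside, world axes, zero at the start; "moment": the same for the moment, N m; "opening": finger opening in mm.
Only numpy, scipy, OpenCV 4.12 (cv2) and the standard library are available. Lean on these libraries where they do the work, as an engineer would, in place of code of your own. Each camera call takes 0.05 s, during which the arm holds its last target. There are 200 camera calls.

## Working session

There is one attempt and no reset: what is moved stays moved. The work goes in short steps, Python scripts to look and compute and a tool call to move; the robot and the scene stay as the last step left them, time stands still between calls to the robot, and variables do not carry over. Pictures are saved under pics/ and viewed, on a budget of 10 in all, crops included, one or two more only if the job needs it, and the job is handed in when it is done.

Besides the shell and the picture viewer there is one more tool, called after "Emit:" as name(argument=value, ...) on one line, values as JSON. jog_arm: Moves the arm, as the interface text tells. Its arguments: {"type":"object","properties":{"commands":{"type":"array"},"hand":{"type":"number"},"grip_force":{"type":"number"}},"required":["commands"]}

```bash
mkdir -p pics
python3 - <<'E'
from plant import get_state, eyes
import cv2,numpy as np
for n in("scene","top"):
    c=eyes.camera(n); cv2.imwrite(f"pics/{n}0.png",cv2.resize(c["color"],(800,600),interpolation=cv2.INTER_CUBIC)); np.savez(f"{n}0.npz",K=c["camera_matrix"],T=c["T"],im=c["color"])
    print(n,c["camera_matrix"],np.round(c["T"],3))
s=get_state();print(s["time_s"],s["ee_pos"],s["eef_rot"],s["contact_force"],s["opening"])
E
```

```text
scene [[361.15332564   0.         254.18372702]
 [  0.         361.15332564 198.29931668]
 [  0.           0.           1.        ]] [[-1.990000e-01  5.820000e-01 -7.880000e-01  1.182258e+03]
 [ 9.800000e-01  1.240000e-01 -1.560000e-01  1.475930e+02]
 [ 7.000000e-03 -8.030000e-01 -5.960000e-01  6.499320e+02]
 [ 0.000000e+00  0.000000e+00  0.000000e+00  1.000000e+00]]
top [[384.42263458   0.         256.22513821]
 [  0.         384.42263458 191.47248088]
 [  0.           0.           1.        ]] [[ 2.000000e-02 -9.880000e-01  1.500000e-01  3.127100e+02]
 [-1.000000e+00 -1.600000e-02  2.600000e-02 -9.073000e+00]
 [-2.300000e-02 -1.510000e-01 -9.880000e-01  1.305183e+03]
 [ 0.000000e+00  0.000000e+00  0.000000e+00  1.000000e+00]]
0.1 [225.4534943  501.18035265 230.23118557] [-6.59020105e-01 -3.07104021e+00  3.00511883e-03] [-0.44381558  0.66180737  0.51590136] 85.17503412094474
```

View pics/scene0.png

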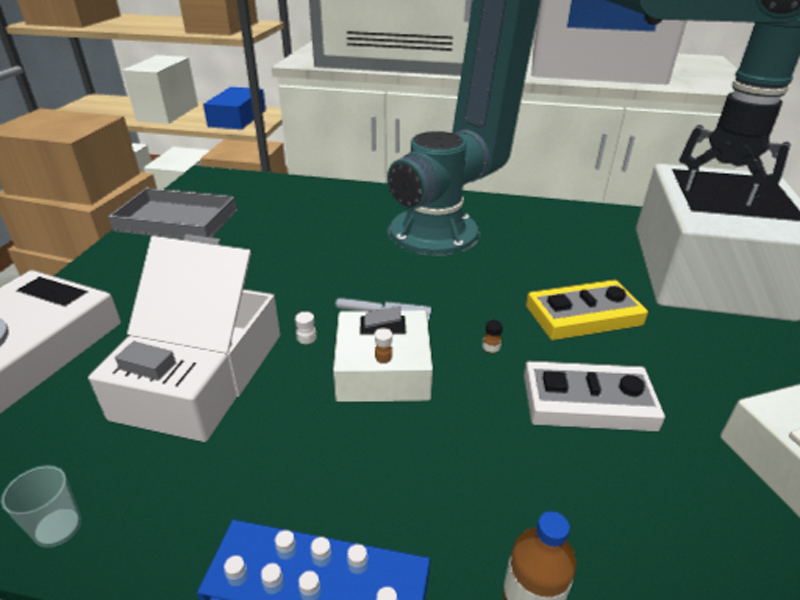

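View pics/top0.png

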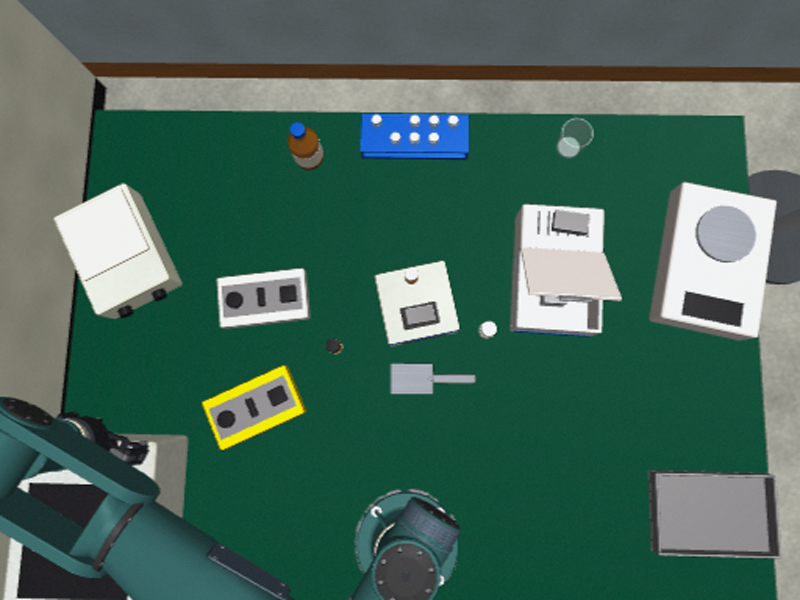

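The scene picture shows the spectrometer (lid open) at about (180,340), the supply at (383,350), and the white pad at (595,395) with its round key at (632,385). In the top picture the pad's round key is at (234,299), the rocker at (420,315) and the lid at (570,270). Next I'll enlarge these areas.

Run:
```python
import cv2,numpy as np
def crop(n,x0,y0,w,h,s):
    im=np.load(n+"0.npz")["im"][y0:y0+h,x0:x0+w]
    o=cv2.resize(im,(w*s,h*s),interpolation=cv2.INTER_CUBIC)
    for x in range(-(-x0//20)*20,x0+w,20):
        cv2.line(o,((x-x0)*s,0),((x-x0)*s,6),(0,0,255),1);cv2.putText(o,str(x),((x-x0)*s,16),0,.35,(0,255,255),1)
    for y in range(-(-y0//20)*20,y0+h,20):
        cv2.line(o,(0,(y-y0)*s),(6,(y-y0)*s),(0,0,255),1);cv2.putText(o,str(y),(8,(y-y0)*s+4),0,.35,(0,255,255),1)
    return o
a=crop("top",134,126,133,100,3);b=crop("top",267,126,133,100,3)
c=crop("scene",55,145,133,140,2);c=crop("scene",50,148,133,100,3);d=crop("scene",200,180,133,100,3)
cv2.imwrite("pics/crop1.png",np.vstack([np.hstack([a,b]),np.hstack([c,d])]))
e=crop("scene",325,215,110,70,7);cv2.imwrite("pics/crop2.png",e)
```

```text
(no output)
```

View pics/crop1.png

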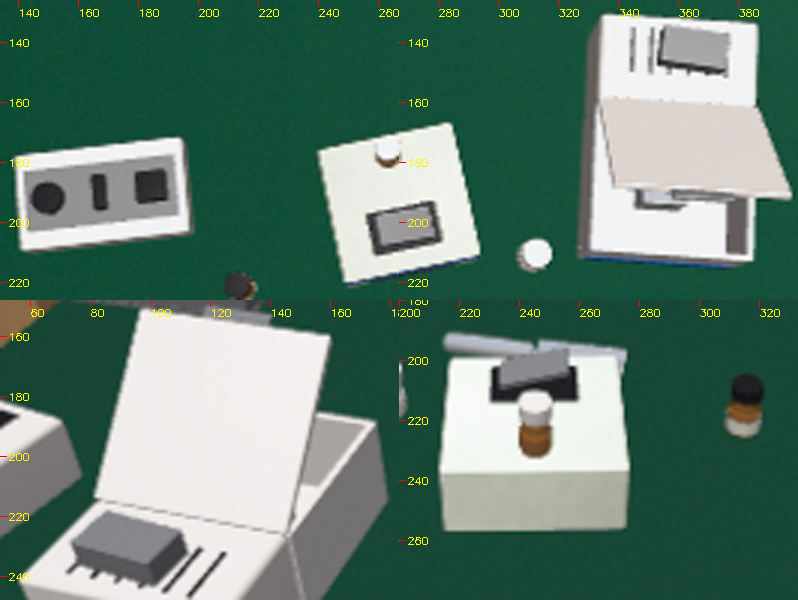

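Crop: the bezel centre in the top view is at about (269,202), with the lid's outer-face corners clear in both views. The rocker is raised towards the robot's left (+y). I'll fit the poses.

```bash
cat > h.py <<'E'
import numpy as np,cv2
from scipy.spatial.transform import Rotation as R
from scipy.optimize import least_squares
C={n:np.load(n+"0.npz") for n in("scene","top")}
def proj(n,P):
    T=np.linalg.inv(C[n]["T"]);K=C[n]["K"]
    p=(T[:3,:3]@np.atleast_2d(P).T+T[:3,3:]); q=K@p; return (q[:2]/q[2]).T
def ray(n,uv,z):
    T=C[n]["T"];d=T[:3,:3]@np.linalg.inv(C[n]["K"])@np.r_[uv,1]; return T[:3,3]+d*(z-T[2,3])/d[2]
def to_tool(dw):  # world vector (mm) -> tool axes (m), present pose
    from plant import get_state
    s=get_state(); return np.round(R.from_rotvec(s["eef_rot"]).inv().apply(dw)/1000,4)
E
cat > fit.py <<'E'
from h import *
tc=lambda x,y:(134+x/3,126+y/3)
sc=lambda x,y:(50+x/3,148+(y-300)/3); sd=lambda x,y:(200+(x-399)/3,180+(y-300)/3)
def fit(model,p0,obs,name):
    f=lambda p:np.concatenate([proj(n,model(p,l))[0]-uv for n,l,uv in obs])
    r=least_squares(f,p0,loss="soft_l1");print(name,np.round(r.x,3));print(np.round(f(r.x).reshape(-1,2),1).tolist());return r.x
rz=lambda p,v:np.r_[p[0],p[1],0]+R.from_euler('z',p[2]).apply(v)
lid=lambda p,l:rz(p,R.from_euler('y',p[3]).apply(l)+[0,0,90.5])
o=[("scene",(0,-85,8),sc(95,497)),("scene",(0,85,8),sc(288,534)),("scene",(-160,-85,8),sc(140,308)),("scene",(-160,85,8),sc(330,336)),
("top",(0,85,8),tc(598,98)),("top",(0,-85,8),tc(758,107)),("top",(-160,85,8),tc(622,187)),("top",(-160,-85,8),tc(792,198))]
p=fit(lid,[550,-250,0,.7],o,"lid hinge x,y,yaw,th");print("front",lid(p,[-160,0,8]))
# supply relative to pivot frame
o=[("top",(23,38,76),tc(366,212)),("top",(23,-38,76),tc(435,201)),("top",(-23,-38,76),tc(441,241)),("top",(-23,38,76),tc(374,254)),
("top",(105,75,70),tc(318,150)),("top",(105,-75,70),tc(451,123)),("scene",(105,-75,70),sd(440,471)),("scene",(105,75,70),sd(629,471)),
("scene",(23,-38,76),sd(491,401)),("scene",(23,38,76),sd(578,400))]
ps=fit(rz,[450,0,0],o,"pivot x,y,yaw")
o=[("top",(0,58,50),tc(47,197)),("top",(0,-58,50),tc(151,185)),("scene",(0,58,50),(404.5,246.4)),("scene",(0,-58,50),(355.2,244.5))]
pp=fit(rz,[450,200,0],o,"pad");print("round",rz(pp,[0,58,50]))
print("press rocker",rz(ps,[0,24,94]))
print("vial",ray("top",tc(388,149),120),"vialL",ray("top",tc(238,286),55),"jar",ray("top",tc(535,252),50))
from plant import get_state;s=get_state();print(R.from_rotvec(s["eef_rot"]).as_matrix().round(3))
E
python3 fit.py
```

```text
lid hinge x,y,yaw,th [ 5.97401e+02 -3.08082e+02 -4.10000e-02  7.78000e-01]
[[-0.2, 0.5], [-0.3, -0.5], [0.4, 0.2], [0.3, -0.4], [0.2, 0.1], [0.3, 0.0], [-2.2, -0.1], [0.8, -0.4]]
front [ 489.08064097 -303.61614765  208.44357768]
pivot x,y,yaw [ 4.66536e+02 -1.73820e+01  2.15000e-01]
[[-0.4, 0.5], [-0.3, -0.4], [0.6, 0.1], [-0.3, 0.4], [-0.3, -0.7], [0.3, -0.6], [-0.5, 0.1], [0.2, -0.2], [-0.5, -0.5], [0.6, -0.3]]
pad [507.445 320.708 -12.425]
[[0.0, -0.7], [-0.1, -1.0], [0.0, -0.7], [0.1, -1.1]]
round [499.29953201 378.13348961  50.        ]
press rocker [461.40890877   6.06439089  94.        ]
vial [543.3103419    0.56324419 120.        ] vialL [401.88716208 161.45341851  55.        ] jar [ 445.20528528 -160.95192473   50.        ]
[[-0.912  0.41  -0.001]
 [ 0.41   0.912 -0.002]
 [ 0.    -0.002 -1.   ]]
```

Fits agree to about 1 px. First I'll shut the fingers and line the tool up with the rocker.

Emit:
jog_arm(commands=[[0, 0, 0, 0, 0, 5.35], [0, 0, 0, 0, 0, 5.35], [0, 0, 0, 0, 0, 5.35], [0, 0, 0, 0, 0, 5.35], [0, 0, 0, 0, 0, 5.35], [0, 0, 0, 0, 0, 5.35], [0, 0, 0, 0, 0, 5.35], [0, 0, 0, 0, 0, 5.35], [0, 0, 0, 0, 0, 5.35], [0, 0, 0, 0, 0, 5.35]], hand=0)

```text
time_s: 1.35
ee_pos: [225.5, 501.3, 230.6]
eef_rot: [1.975, 2.443, -0.002]
contact_force: [-0.1, 0.2, 0.1]
opening: -0.3
```

Emit:
jog_arm(commands=[[-0.03, 0.007, 0, 0, 0, 0], [-0.03, 0.007, 0, 0, 0, 0], [-0.03, 0.007, 0, 0, 0, 0], [-0.03, 0.007, 0, 0, 0, 0], [-0.03, 0.007, 0, 0, 0, 0], [-0.03, 0.007, 0, 0, 0, 0], [-0.03, 0.007, 0, 0, 0, 0], [-0.03, 0.007, 0, 0, 0, 0], [-0.03, 0.007, 0, 0, 0, 0], [-0.03, 0.007, 0, 0, 0, 0]])

```text
time_s: 2.6
ee_pos: [357.9, 222.3, 230.8]
eef_rot: [-1.971, -2.446, 0.001]
contact_force: [-0.1, 0.0, 0.1]
opening: -0.1
```

```bash
python3 -c "
from h import *
from plant import get_state
s=get_state();print(s['time_s'],s['ee_pos'],s['opening'],s['contact_force'],R.from_rotvec(s['eef_rot']).as_matrix().round(3),s['joints'])
print(to_tool(np.array([461.4,6,130])-s['ee_pos']))"
```

```text
2.6 [357.9217073  222.28899355 230.82515493] -0.05927796163594515 [-0.07627936  0.04846658  0.0520148 ] [[-0.213  0.977 -0.001]
 [ 0.977  0.213 -0.   ]
 [-0.    -0.001 -1.   ]] [ 4.20976942e-01 -2.03569608e-01  1.64759939e+00  4.79500011e-05
  1.69829405e+00  2.06663074e-01]
[-0.2333  0.0552  0.1008]
```

Emit:
jog_arm(commands=[[-0.029, 0.007, 0.007, 0, 0, 0], [-0.029, 0.007, 0.007, 0, 0, 0], [-0.029, 0.007, 0.007, 0, 0, 0], [-0.029, 0.007, 0.013, 0, 0, 0], [-0.029, 0.007, 0.013, 0, 0, 0], [-0.029, 0.007, 0.013, 0, 0, 0], [-0.029, 0.007, 0.013, 0, 0, 0], [-0.03, 0.006, 0.014, 0, 0, 0], [0, 0, 0.014, 0, 0, 0], [0, 0, 0, 0, 0, 0]])

```text
time_s: 3.85
ee_pos: [459.7, 7.9, 128.5]
eef_rot: [-1.969, -2.443, 0.003]
contact_force: [0.2, 0.3, 0.6]
opening: -0.2
```

Run:
```python
from plant import eyes
import cv2,numpy as np
c=eyes.camera("scene")["color"][130:260,190:360]
cv2.imwrite("pics/s1.png",cv2.resize(c,None,fx=4,fy=4,interpolation=cv2.INTER_CUBIC))
```

```text
(no output)
```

View pics/s1.png

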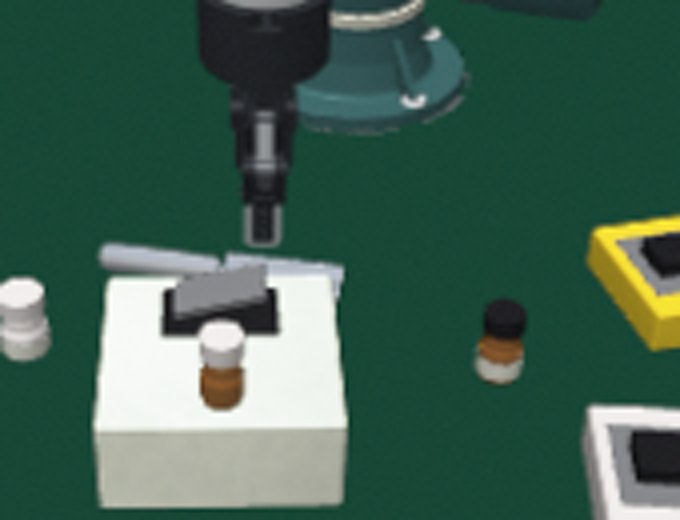

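The closed fingertips are over the raised (right) end of the rocker, clear of the vial. Now I'll press.

Emit:
jog_arm(commands=[[0, 0, 0.01, 0, 0, 0], [0, 0, 0.01, 0, 0, 0], [0, 0, 0.004, 0, 0, 0], [0, 0, 0.003, 0, 0, 0], [0, 0, 0.003, 0, 0, 0], [0, 0, 0.002, 0, 0, 0], [0, 0, 0.002, 0, 0, 0], [0, 0, 0.001, 0, 0, 0], [0, 0, 0.001, 0, 0, 0], [0, 0, 0, 0, 0, 0]])

```text
time_s: 5.15
ee_pos: [461.2, 7.2, 94.2]
eef_rot: [1.971, 2.446, -0.0]
contact_force: [-0.1, 0.2, 1.2]
opening: 0.1
```

Emit:
jog_arm(commands=[[0, 0, 0.0005, 0, 0, 0], [0, 0, 0.0005, 0, 0, 0], [0, 0, 0.0005, 0, 0, 0], [0, 0, 0, 0, 0, 0], [0, 0, 0, 0, 0, 0], [0, 0, 0, 0, 0, 0], [0, 0, 0, 0, 0, 0], [0, 0, 0, 0, 0, 0], [0, 0, 0, 0, 0, 0], [0, 0, 0, 0, 0, 0]])

```text
time_s: 6.4
ee_pos: [461.2, 7.4, 92.8]
eef_rot: [-1.971, -2.446, -0.0]
contact_force: [0.0, 2.5, 2.5]
opening: 0.1
```

Emit:
jog_arm(commands=[[0, 0, 0.001, 0, 0, 0], [0, 0, 0, 0, 0, 0], [0, 0, 0.001, 0, 0, 0], [0, 0, 0, 0, 0, 0], [0, 0, 0, 0, 0, 0], [0, 0, 0, 0, 0, 0], [0, 0, 0, 0, 0, 0], [0, 0, 0, 0, 0, 0], [0, 0, 0, 0, 0, 0], [0, 0, 0, 0, 0, 0]])

```text
time_s: 7.65
ee_pos: [461.1, 7.2, 90.8]
eef_rot: [1.971, 2.446, -0.0]
contact_force: [1.3, 0.9, 1.1]
opening: 0.1
```

Emit:
jog_arm(commands=[[0, 0, 0.001, 0, 0, 0], [0, 0, 0, 0, 0, 0], [0, 0, 0, 0, 0, 0], [0, 0, 0, 0, 0, 0], [0, 0, 0, 0, 0, 0], [0, 0, 0, 0, 0, 0], [0, 0, 0, 0, 0, 0], [0, 0, 0, 0, 0, 0], [0, 0, 0, 0, 0, 0], [0, 0, 0, 0, 0, 0]])

```text
time_s: 8.9
ee_pos: [461.1, 7.3, 89.8]
eef_rot: [-1.971, -2.446, -0.0]
contact_force: [-0.0, 0.4, 1.5]
opening: 0.2
```

Emit:
jog_arm(commands=[[0, 0, 0.001, 0, 0, 0], [0, 0, 0, 0, 0, 0], [0, 0, 0, 0, 0, 0], [0, 0, 0, 0, 0, 0], [0, 0, 0, 0, 0, 0], [0, 0, 0, 0, 0, 0], [0, 0, 0, 0, 0, 0], [0, 0, 0, 0, 0, 0], [0, 0, 0, 0, 0, 0], [0, 0, 0, 0, 0, 0]])

```text
time_s: 10.15
ee_pos: [461.2, 7.4, 89.5]
eef_rot: [1.971, 2.446, 0.0]
contact_force: [-1.8, 1.1, 4.9]
opening: 0.1
```

Emit:
jog_arm(commands=[[0, 0, 0.001, 0, 0, 0], [0, 0, 0, 0, 0, 0], [0, 0, 0, 0, 0, 0], [0, 0, 0, 0, 0, 0], [0, 0, 0, 0, 0, 0], [0, 0, 0, 0, 0, 0], [0, 0, 0, 0, 0, 0], [0, 0, 0, 0, 0, 0], [0, 0, 0, 0, 0, 0], [0, 0, 0, 0, 0, 0]])

```text
time_s: 11.4
ee_pos: [461.3, 7.4, 89.4]
eef_rot: [1.971, 2.446, 0.001]
contact_force: [-3.8, 1.7, 9.8]
opening: -0.2
```

The tip has stopped at z = 89.4 while the force rose to 9.8 N, so the rocker is at its end stop. I'll lift and move over to the lid.

Emit:
jog_arm(commands=[[0, 0, -0.015, 0, 0, 0], [0, 0, -0.03, 0, 0, 0], [0, 0, -0.03, 0, 0, 0], [0, 0, -0.03, 0, 0, 0], [0, 0, -0.03, 0, 0, 0], [0, 0, -0.028, 0, 0, 0], [-0.03, -0.0015, 0, 0, 0, 0], [-0.03, -0.0015, 0, 0, 0, 0], [-0.03, -0.0015, 0, 0, 0, 0], [-0.03, -0.0015, 0, 0, 0, 0]])

```text
time_s: 12.65
ee_pos: [481.0, -112.5, 251.1]
eef_rot: [1.971, 2.445, -0.0]
contact_force: [-0.1, 0.1, 0.5]
opening: -0.1
```

Emit:
jog_arm(commands=[[-0.028, -0.0015, 0, 0, 0, 0], [-0.028, -0.0015, 0, 0, 0, 0], [-0.028, -0.0015, 0, 0, 0, 0], [-0.028, -0.0015, 0, 0, 0, 0], [-0.028, -0.0015, 0, 0, 0, 0], [-0.028, -0.0015, 0, 0, 0, 0], [-0.028, 0, 0, 0, 0, 0], [0, 0, 0, 0, 0, 7.3], [0, 0, 0, 0, 0, 7.3], [0, 0, 0, 0, 0, 0]])

```text
time_s: 13.9
ee_pos: [513.6, -305.0, 250.8]
eef_rot: [2.265, 2.177, -0.0]
contact_force: [-0.1, -0.3, 0.3]
opening: 0.1
```

Run:
```python
from plant import eyes,get_state
from h import *
a=eyes.camera("scene")["color"][90:290,40:300]
b=eyes.camera("top")["color"][120:220,225:405]
a=cv2.resize(a,(520,400),interpolation=cv2.INTER_CUBIC);b=cv2.resize(b,(720,400),interpolation=cv2.INTER_CUBIC)[:,:720]
o=np.hstack([cv2.resize(a,(390,300)),cv2.resize(b[:,:],(410,228)) if 0 else b[:300,:400]])
cv2.imwrite("pics/s2.png",o)
s=get_state();print(s['time_s'],s['ee_pos'],s['contact_force'],R.from_rotvec(s['eef_rot']).as_matrix().round(3),s['joints'].round(2) if hasattr(s['joints'],'round') else s['joints'])
print(to_tool(np.array([514.4,-304.7,210])-s['ee_pos']))
```

```text
14.0 [ 513.66694169 -304.75540899  250.83407146] [-0.60789775  0.19852687 -0.75892723] [[ 0.039  0.999  0.   ]
 [ 0.999 -0.039 -0.   ]
 [-0.     0.    -1.   ]] [-0.63  0.19  1.22 -0.    1.73 -0.59]
[0.0001 0.0007 0.0408]
```

View pics/s2.png

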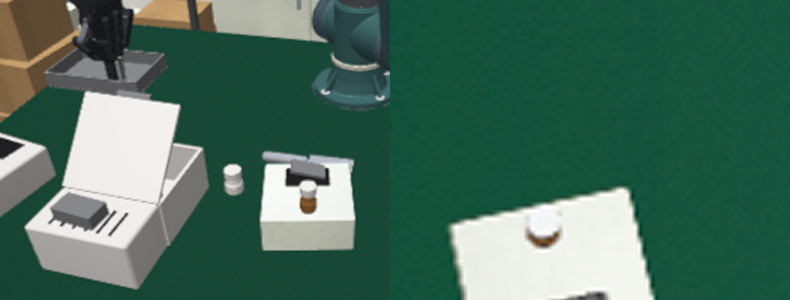

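The right end of the rocker is now down, so it's on, and the vial is undisturbed. The fingertips hang just over the front part of the lid. Now I'll push the lid along its arc.

Emit:
jog_arm(commands=[[0, 0, 0.017, 0, 0, 0], [0, 0, 0.017, 0, 0, 0], [0, 0, 0.017, 0, 0, 0], [0, -0.006, 0.007, 0, 0, 0], [0, -0.006, 0.007, 0, 0, 0], [0, -0.006, 0.007, 0, 0, 0], [0, -0.004, 0.006, 0, 0, 0], [0, -0.004, 0.006, 0, 0, 0], [0, -0.004, 0.006, 0, 0, 0], [0, -0.004, 0.007, 0, 0, 0]])

```text
time_s: 15.25
ee_pos: [479.6, -303.3, 153.5]
eef_rot: [2.266, 2.176, 0.0]
contact_force: [0.2, 0.4, 1.3]
opening: 0.2
```

Emit:
jog_arm(commands=[[0, -0.002, 0.006, 0, 0, 0], [0, -0.002, 0.006, 0, 0, 0], [0, -0.002, 0.006, 0, 0, 0], [0, -0.002, 0.005, 0, 0, 0], [0, -0.002, 0.004, 0, 0, 0], [0, -0.001, 0.005, 0, 0, 0], [0, -0.001, 0.005, 0, 0, 0], [0, -0.001, 0.005, 0, 0, 0], [0, -0.001, 0.005, 0, 0, 0], [0, 0, 0, 0, 0, 0]])

```text
time_s: 16.5
ee_pos: [465.4, -302.5, 106.1]
eef_rot: [-2.265, -2.175, 0.0]
contact_force: [0.1, 0.4, 0.6]
opening: 0.1
```

Emit:
jog_arm(commands=[[0, 0, 0.002, 0, 0, 0], [0, 0, 0.002, 0, 0, 0], [0, 0, 0.001, 0, 0, 0], [0, 0, 0.001, 0, 0, 0], [0, 0, 0, 0, 0, 0], [0, 0, 0.001, 0, 0, 0], [0, 0, 0, 0, 0, 0], [0, 0, 0, 0, 0, 0], [0, 0, 0, 0, 0, 0], [0, 0, 0, 0, 0, 0]])

```text
time_s: 17.75
ee_pos: [465.7, -302.6, 99.8]
eef_rot: [-2.266, -2.176, -0.0]
contact_force: [0.6, -0.9, 0.6]
opening: -0.2
```

Emit:
jog_arm(commands=[[0, 0, 0.001, 0, 0, 0], [0, 0, 0, 0, 0, 0], [0, 0, 0, 0, 0, 0], [0, 0, 0, 0, 0, 0], [0, 0, 0, 0, 0, 0], [0, 0, 0, 0, 0, 0], [0, 0, 0, 0, 0, 0], [0, 0, 0, 0, 0, 0], [0, 0, 0, 0, 0, 0], [0, 0, 0, 0, 0, 0]])

```text
time_s: 19.0
ee_pos: [465.7, -302.7, 98.8]
eef_rot: [-2.266, -2.176, -0.0]
contact_force: [0.1, -0.5, -0.1]
opening: 0.1
```

Emit:
jog_arm(commands=[[0, 0, 0.001, 0, 0, 0], [0, 0, 0, 0, 0, 0], [0, 0, 0, 0, 0, 0], [0, 0, 0.001, 0, 0, 0], [0, 0, 0, 0, 0, 0], [0, 0, 0, 0, 0, 0], [0, 0, 0, 0, 0, 0], [0, 0, 0, 0, 0, 0], [0, 0, 0, 0, 0, 0], [0, 0, 0, 0, 0, 0]])

```text
time_s: 20.25
ee_pos: [465.8, -302.8, 98.5]
eef_rot: [2.265, 2.175, 0.0]
contact_force: [-3.8, 2.0, 9.3]
opening: -0.2
```

Run:
```python
from plant import eyes,get_state
from h import *
a=eyes.camera("scene")["color"][130:290,30:290]
cv2.imwrite("pics/s3.png",cv2.resize(a,(780,480),interpolation=cv2.INTER_CUBIC))
s=get_state();print(s['time_s'],s['ee_pos'],s['contact_force'])
```

```text
20.3 [ 465.82704482 -302.7520465    98.48675113] [-3.42097908  2.07451311  8.78798945]
```

View pics/s3.png

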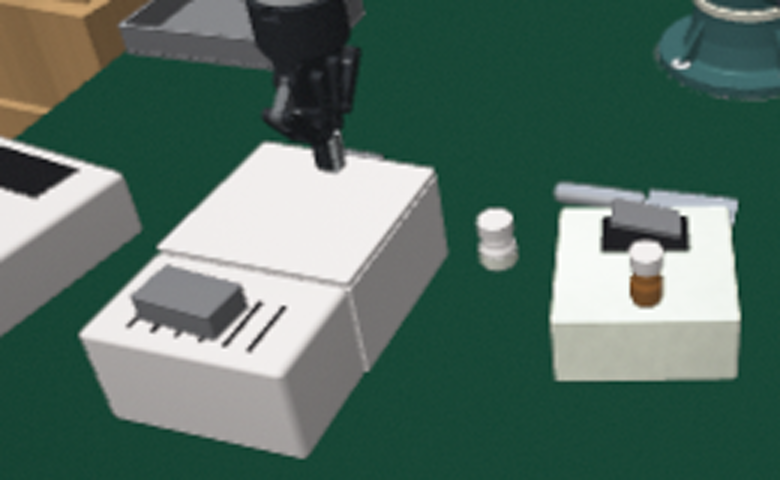

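The lid lies flat and shut: z = 98.5 is the expected shut height, with 9 N on the stop. The cuvette box, jar and vial are in place. I'll lift and move to the pad.

Emit:
jog_arm(commands=[[0, 0, -0.012, 0, 0, 0], [0, 0, -0.025, 0, 0, 0], [0, 0, -0.03, 0, 0, 0], [0, 0, -0.035, 0, 0, 0], [0.03, 0, 0, 0, 0, 0], [0.04, 0, 0, 0, 0, 0], [0.04, 0, 0, 0, 0, 0], [0.04, 0, 0, 0, 0, 0], [0.04, 0, 0, 0, 0, 0], [0.04, 0, 0, 0, 0, 0]])

```text
time_s: 21.55
ee_pos: [475.1, -71.6, 198.8]
eef_rot: [2.266, 2.176, 0.001]
contact_force: [-0.3, 0.4, 0.4]
opening: 0.0
```

Emit:
jog_arm(commands=[[0.045, 0.001, 0, 0, 0, 0], [0.045, 0.001, 0, 0, 0, 0], [0.045, 0.001, 0, 0, 0, 0], [0.045, 0.001, 0, 0, 0, 0], [0.045, 0.001, 0, 0, 0, 0], [0.045, 0.001, 0, 0, 0, 0], [0.045, 0.001, 0, 0, 0, 0], [0.045, 0, 0, 0, 0, 0], [0.045, 0, 0, 0, 0, 0], [0.045, 0, 0, 0, 0, 0]])

```text
time_s: 22.8
ee_pos: [500.4, 378.1, 198.6]
eef_rot: [2.266, 2.176, 0.0]
contact_force: [-0.2, 0.3, -0.2]
opening: 0.1
```

Run:
```python
from plant import eyes,get_state
from h import *
a=eyes.camera("scene")["color"][120:320,180:440]
cv2.imwrite("pics/s4.png",cv2.resize(a,(780,600),interpolation=cv2.INTER_CUBIC))
s=get_state();print(s['time_s'],s['ee_pos'],s['contact_force'],s['joints'])
print(to_tool(np.array([499.3,378.1,80])-s['ee_pos']))
im=eyes.camera("scene")["color"]
# dark blobs near keys, before/after, to see the pad has not moved and refine key centre
g=cv2.cvtColor(C["scene"]["im"],cv2.COLOR_BGR2GRAY)[232:262,335:425]
n,l,st,c=cv2.connectedComponentsWithStats((g<45).astype('uint8'))
print([(st[i,4],st[i,:4]+[335,232,0,0],(c[i]+[335,232]).round(1)) for i in range(1,n) if st[i,4]>20])
print(proj("scene",[499.3,378.1,50]))
```

```text
22.85 [499.43786917 383.5734281  197.7426141 ] [-0.05492713  2.77079816 -0.4234871 ] [0.56243608 0.27134009 1.22379838 0.00482426 1.64423707 0.59860165]
[-0.0061  0.0002  0.1177]
[(np.int32(170), array([348, 238,  15,  13]), array([354.8, 243.9])), (np.int32(82), array([375, 239,   9,  14]), array([379.2, 245.5])), (np.int32(154), array([397, 240,  15,  13]), array([403.8, 246.4]))]
[[404.52795994 245.65487361]]
```

View pics/s4.png

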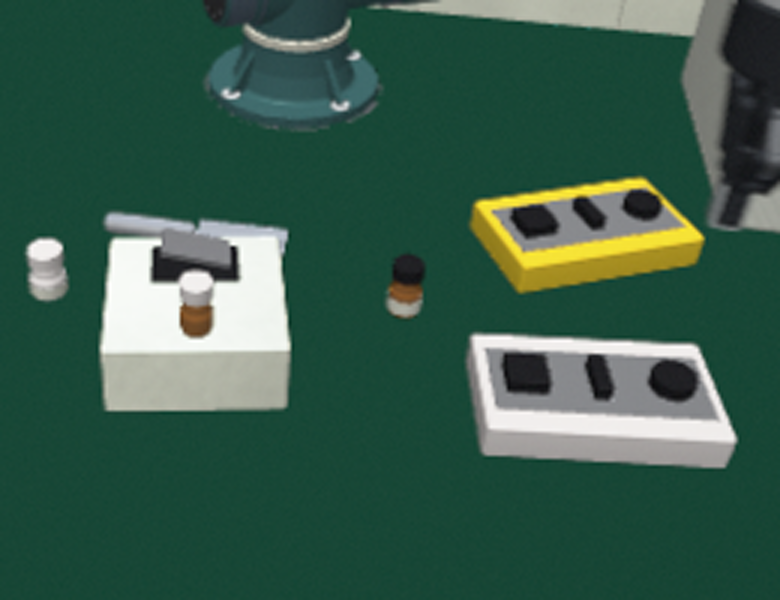

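The rocker is still on and both pads are unmoved; the hand is above the round-key end of the white pad. I'll descend and check.

Emit:
jog_arm(commands=[[0, 0, 0, 0, 0, 0], [0, 0, 0.02, 0, 0, 0], [0, 0, 0.025, 0, 0, 0], [0, 0, 0.025, 0, 0, 0], [0, 0, 0.025, 0, 0, 0], [0, 0, 0.02, 0, 0, 0], [0, 0, 0.01, 0, 0, 0], [0, 0, 0.005, 0, 0, 0], [0, 0, 0, 0, 0, 0], [0, 0, 0, 0, 0, 0]])

```text
time_s: 24.15
ee_pos: [500.9, 376.9, 70.0]
eef_rot: [2.266, 2.176, 0.003]
contact_force: [0.4, -0.2, -0.1]
opening: 0.2
```

Run:
```python
from plant import eyes,get_state
from h import *
a=eyes.camera("scene")["color"][190:290,320:450]
cv2.imwrite("pics/s5.png",cv2.resize(a,(520,400),interpolation=cv2.INTER_CUBIC))
s=get_state();print(s['time_s'],s['ee_pos'],s['contact_force'])
print(to_tool(np.array([499.3,378.1,50])-s['ee_pos']))
```

```text
24.2 [500.82886491 376.87475357  69.89912183] [ 0.40599863 -0.10407764  0.18626995]
[ 0.0011 -0.0016  0.0199]
```

View pics/s5.png

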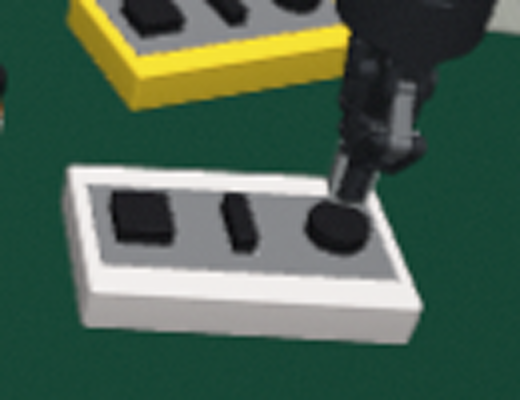

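The tip hangs 20 mm above the round key, in line with it (within 2 mm). Now I'll press.

Emit:
jog_arm(commands=[[0.001, -0.001, 0.01, 0, 0, 0], [0, 0, 0.006, 0, 0, 0], [0, 0, 0.002, 0, 0, 0], [0, 0, 0.002, 0, 0, 0], [0, 0, 0.002, 0, 0, 0], [0, 0, 0.001, 0, 0, 0], [0, 0, 0.001, 0, 0, 0], [0, 0, 0.001, 0, 0, 0], [0, 0, 0, 0, 0, 0], [0, 0, 0, 0, 0, 0]])

```text
time_s: 25.45
ee_pos: [499.3, 377.6, 44.1]
eef_rot: [-2.266, -2.176, -0.0]
contact_force: [-3.6, -1.5, 5.0]
opening: -0.3
```

Emit:
jog_arm(commands=[[0, 0, 0.001, 0, 0, 0], [0, 0, 0, 0, 0, 0], [0, 0, 0, 0, 0, 0], [0, 0, 0, 0, 0, 0], [0, 0, 0, 0, 0, 0], [0, 0, 0, 0, 0, 0], [0, 0, 0, 0, 0, 0], [0, 0, 0, 0, 0, 0], [0, 0, 0, 0, 0, 0], [0, 0, 0, 0, 0, 0]])

```text
time_s: 26.7
ee_pos: [499.4, 377.6, 44.1]
eef_rot: [2.266, 2.176, 0.001]
contact_force: [-4.1, -2.0, 9.2]
opening: 0.0
```

It's fully down: z stays at 44.1 while the force rises to 9.2 N. I'll release straight up.

Emit:
jog_arm(commands=[[0, 0, -0.003, 0, 0, 0], [0, 0, -0.004, 0, 0, 0], [0, 0, -0.01, 0, 0, 0], [0, 0, -0.02, 0, 0, 0], [0, 0, -0.03, 0, 0, 0], [0, 0, -0.03, 0, 0, 0], [0, 0, -0.03, 0, 0, 0], [0, 0, -0.03, 0, 0, 0], [0, 0, 0, 0, 0, 0], [0, 0, 0, 0, 0, 0]])

```text
time_s: 27.95
ee_pos: [499.1, 377.4, 199.3]
eef_rot: [-2.266, -2.176, 0.001]
contact_force: [0.3, -0.4, -0.3]
opening: -0.0
```

Run:
```python
from plant import eyes,get_state
import cv2
cv2.imwrite("pics/s6.png",cv2.resize(eyes.camera("scene")["color"][120:300,40:440],(800,360),interpolation=cv2.INTER_CUBIC))
s=get_state();print(s['time_s'],s['ee_pos'],s['contact_force'],s['qvel'])
```

```text
28.0 [498.7887238  377.14544326 198.31079695] [-0.25452044  0.15427314 -0.32897708] [ 0.00216632  0.00931601  0.0124916   0.00105841  0.00256476 -0.00070596]
```

View pics/s6.png

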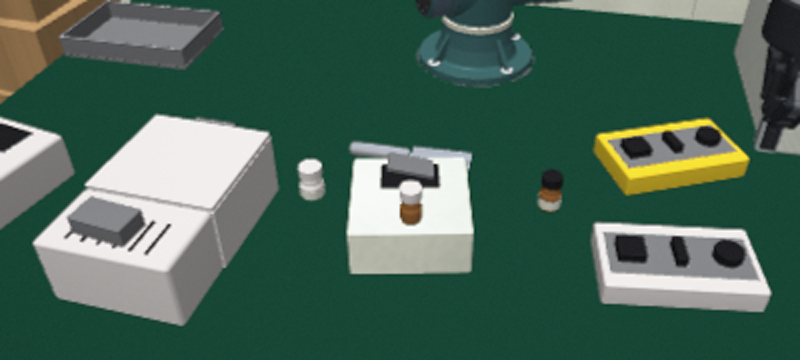

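The lid is shut at (180,160), the rocker is on at (410,165), the round key is back up at (728,252) with the pad in place, and every loose item is standing. The hand is clear.

```bash
python3 -c "
from plant import order;print(order.sign_off())"
```

```text
the job is handed in; nothing more can be done
None
```

I did the three steps in the order asked with the closed fingertips, and handed the job in at 28 s.

| Step | Check at the end of the push |
|---|---|
| Rocker on | The tip stopped at z = 89.4 mm, where the force rose to 9.8 N; the pictures show the rocker sloping the other way. |
| Lid shut | The tip stopped at z = 98.5 mm, the expected height of the shut lid, with 9 N; the picture shows the lid lying flat. |
| Round key pressed and released | The tip stopped at z = 44.1 mm, the full 6 mm of travel, with 9.2 N. I then lifted straight up and let it go. |

In the last picture the lid is shut, the rocker is on, and the round key looks back up. The pad, vials, jar and cuvette box show no visible movement. The hand is clear at z = 198 mm, with about zero force on the tool.

No check failed or disagreed, though the forces while the lid was closing read near zero, within sensor noise, until it met the stop. I judged the final state by eye from one scene picture and did not measure it again.

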